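# Prop the bottle bin open and take out the slim bottle

### The arm

A 7-joint arm with a two-finger parallel gripper is mounted at the origin on the work surface. World frame = base frame: x ahead of the robot, y to its left, z up, the work surface at z = 0. Lengths are in mm, angles in rad, forces in N, time in s.
With the tool pointing down it reaches from about 425 to 925 mm from the base axis. Payload 6.8 kg.
Tool frame: the origin (TCP) lies at the very end of the fingers, on their centre line; the grasp point (between the pads) lies 19 mm behind it (bot.grasp_offset is the distance from the TCP to the grasp point, in mm); z points along the fingers, y is the direction in which the jaws open and shut (so a half turn about z gives the same grasp; the last joint's range is limited). The gripper opens to 88 mm and grips with 3 to 60 N. Pads are 20 mm wide; open, the fingers measure 115 mm over their backs; the gripper's body (75 mm by 178 mm) begins 61 mm behind the grasp point.
Start: joints at [1.189, 0.477, 0.022, 1.555, -0.011, 1.109, -0.083], TCP at [182.523, -649.871, 222.664] pointing down, gripper open.
Joint ranges: [-2.96, 2.96], [-0.34, 2.1], [-1.41, 1.46], [0.24, 2.44], [-1.37, 4.51], [0.17, 1.92], [-2.96, 2.96]. Speed limits (rad/s): [2.39, 2.39, 3.14, 3.14, 3.14, 3.14, 3.14].

### API

Orientations are given as a unit quaternion [w, x, y, z].
In Python, from bench import bot gives the robot as it stands.
- The arm moves only by the tool move_arm, never from a script. Its argument "series" is a list of rows, each an object with "delta_pos": the shift along the tool's x, y, z scaled (see below), a list of three; "rotation": the turn, a rotation vector about the tool's x, y, z scaled (see below), a list of three; "jaw": the opening, from -1 (shut) to 1 (fully open). In form: [{"delta_pos": [x, y, z], "rotation": [wx, wy, wz], "jaw": jaw}, ...]. A call has 1 to 10 rows; each row is the pose to reach, as a shift and turn from the pose commanded when the call began, along the tool's axes at that moment; what a row does not reach only later rows make up. The controller multiplies each number of a shift by 0.2 m and each number of a turn by pi/2 rad. A row lasts 1/12 s, in which the tool goes at most 41.7 mm and 7.16 degrees, less where a joint would pass 70% of its speed; a pose out of reach is approached as far as the arm can. A call with a number of a shift or a turn outside -1 to 1 is refused whole. A call with a gripper value outside its range is refused whole. The fingers move at their own pace and stop on an object; "squeeze" is the grip in N (left out, the last holds). Time passes only in rows, so rows that repeat a pose let the fingers close. It gives the time, the measured TCP pose, the force and the opening at its end, in the units of the state.
- bot.get_obs(): the state, without advancing time (a new reading comes with each control period).
- bot.grab_frame(name): name is "side" or "top"; returns the picture (480x640x3 uint8, red, green, blue); there is no depth.
- bot.camera_params(name): a dict with "fx", "fy", "cx", "cy" (pixels), "extrinsics" (4x4, takes a point from camera to world coordinates). Camera axes: x right, y up, looking along -z (the intrinsics and any distortion apply to the point x, -y, -z); pixel columns grow to the right and rows downward; lengths in mm; the calibration is good to about 2 mm. A picture is of the moment at which its call begins. camera_params takes no time and is no camera call.
- bot.finish_job(): hands the job in, once; it reports no verdict.
The state is a dict: "time": time; "qpos": joint angles; "qvel": joint speeds; "joint_efforts": joint torques, N m; "tcp_pos": TCP position; "ee_rot": TCP orientation; "wrist_force": force on the tool from outside, world axes, zero at the start; "ft_torque": the same for the moment, N m; "gripper_width": finger opening in mm.
Only numpy, scipy, OpenCV 4.12 (cv2) and the standard library are available. Lean on these libraries where they do the work, as an engineer would, in place of code of your own. Each camera call takes 0.05 s, during which the arm holds its last target. There are 200 camera calls.

### The job

The clear flap of the plywood bottle bin springs shut by itself. Stand the tall square wooden batten upright in the square slot beside the bin, all the way down, so that it pushes the flap's metal lever down and keeps the flap open. Then lift the tall slim bottle out of the bin, stand it upright in the grey tray, and leave the flap propped open.

Things in the scene. Friction and masses are not known exactly. Their poses are not given: they have to be found in the camera images.
- slot (a point): Centre of the floor of the square plywood slot (75 x 60 mm inside, 8 walls, rim 84 over the bench), 8 over the bench, at the end of the bin's hinge side. x: away from the robot, y: left along the bin. Bin box (126 x 236, 92 high, 8 walls) is centred at x -84, y +173. Stand the batten's foot at x +13, y 0, faces parallel to slot's; lever (needs 5 to 10 N) slopes up over it to 126 over the bench.
- flap (a joint): Clear flap of the bin, 118 mm from hinge to free edge. 0 rad: shut, level on the bin; about 1.75 when propped: upright on the bin's far rim, top edge up to 218 over the bench; stop 1.95. Hinge line at slot x -25, 98 over the bench. A spring always closes it. Its aluminium lever (55 x 44 mm) reaches over the slot; pushed down to the slot's near wall, it raises the flap.
- batten: Tall square pine batten, loose, standing on end: 40 (x) x 36 (y) x 190 (z) mm, 150 g. Origin: centre of its foot. Its neighbours are a short stub of the same section, 85 tall, and a round dowel, 30 in diameter and 150 tall. Grip it near its top, about 170 above the foot, to keep the hand clear of the rising flap. In the slot it stays upright when let go.
- bottle: Slim white plastic bottle, loose, standing in the bin under the flap, beside a short wide steel tin (54 across, 45 tall): 40 mm in diameter, straight to 62 above its foot, then a neck and grey cap; 82 tall, 90 g. Origin: centre of its foot, on the bin floor 8 over the bench. Grip it about 50 above the foot, the fingers closing along the slot's y axis (the bin's length).
- tray: Empty shallow grey square tray, fixed to the bench left of the bin: 150 x 150 x 28 mm, walls and floor 4 mm. Origin: centre of its underside.
Things that resemble listed ones, but are neither listed nor needed, are in the scene too. What is shaped like the batten but green or purple is not meant.

How it is judged:
By the outcome, as a careful person would: the job done as asked, in the order asked, and still so for the second after the job is handed in, with the robot touching nothing.
It also fails if it takes over 58 s, if anything falls off the work surface, if the arm or the gripper's body presses on something with over 40 N, if the wrist force passes 120 N, or if a joint passes its speed limit or range.

## Working session

There is one attempt and no reset: what is moved stays moved. The work goes in short steps, Python scripts to look and compute and a tool call to move; the robot and the scene stay as the last step left them, time stands still between calls to the robot, and variables do not carry over. Pictures are saved under pics/ and viewed, about 8 in all and at most 12, crops included, and the job is handed in when it is done.

Besides the shell and the picture viewer there is one more tool, called after "Request:" as name(argument=value, ...) on one line, values as JSON. move_arm: Moves the arm, as the interface text tells. Shifts and turns lie within -1 to 1; 1 stands for 0.2 m of shift or pi/2 rad of turn. Its arguments: {"type":"object","properties":{"series":{"type":"array","items":{"type":"object","properties":{"delta_pos":{"type":"array","items":{"type":"number","minimum":-1,"maximum":1}},"rotation":{"type":"array","items":{"type":"number","minimum":-1,"maximum":1}},"jaw":{"type":"number"}}}},"squeeze":{"type":"number"}},"required":["series"]}

```bash
mkdir -p pics; ls; python3 - <<'E'
from bench import bot
import cv2,numpy as np
np.set_printoptions(precision=4,suppress=True)
for n in("side","top"):
    im=bot.grab_frame(n); cv2.imwrite(f"pics/{n}0.png",im[:,:,::-1]); p=bot.camera_params(n); print(n,p)
o=bot.get_obs(); print(o)
E
```

```text
pics
side {'fx': 622.7773445612455, 'fy': 622.7773445612455, 'cx': 320.74104225776335, 'cy': 237.38174286359197, 'extrinsics': array([[  -0.8487,    0.3742,   -0.3737,  -30.781 ],
       [  -0.5286,   -0.5751,    0.6244,  861.6637],
       [   0.0187,    0.7274,    0.6859, 1092.7573],
       [   0.    ,    0.    ,    0.    ,    1.    ]])}
top {'fx': 616.1842864791755, 'fy': 616.1842864791755, 'cx': 332.846934564415, 'cy': 242.79551010115637, 'extrinsics': array([[   0.0226,    0.9746,   -0.2229,  208.379 ],
       [  -0.9997,    0.0212,   -0.0084,  -64.2116],
       [  -0.0035,    0.223 ,    0.9748, 1535.1315],
       [   0.    ,    0.    ,    0.    ,    1.    ]])}
{'time': 0.1, 'qpos': array([ 1.1889,  0.4777,  0.0223,  1.5563, -0.0115,  1.1093, -0.0831]), 'qvel': array([-0.0002, -0.0007, -0.0019, -0.0018, -0.0016, -0.    , -0.001 ]), 'joint_efforts': array([  0.0041, -58.4089,   1.5399, -27.3312,  -0.0542,   0.0131,
         0.    ]), 'tcp_pos': array([ 182.3578, -649.3274,  221.7885]), 'ee_rot': array([-0.0008,  0.9906,  0.1365, -0.0002]), 'wrist_force': array([-0.0088, -0.2225,  0.5304]), 'ft_torque': array([-0.064 , -0.0208,  0.0278]), 'gripper_width': 87.82099230563988}
```

View pics/side0.png

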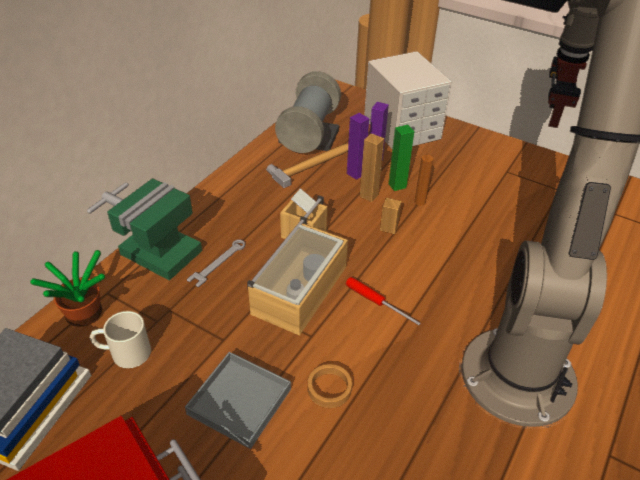

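View pics/top0.png

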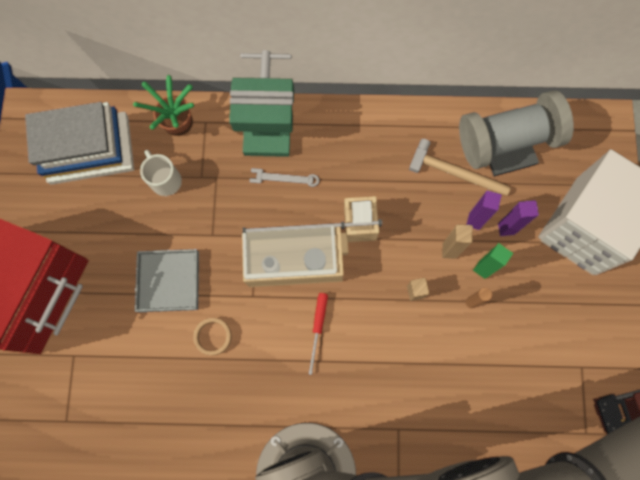

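The two overviews show:
- Tall batten-shaped things: natural pine at side (372,167) / top (458,241), purple at side (358,147) and (379,120), green at side (402,157). 
- Stub at side (391,215) / top (419,289), and dowel at side (424,180) / top (480,297). The tall pine one fits the batten.
- Slot with lever at side (303,215) / top (361,218), bin at top (292,252), and tray at top (167,281).
- Bottle in the bin at top (269,263), with the tin at top (315,259).

Next, enlarged crops.

```bash
cat > h.py <<'E'
from bench import bot
import cv2,numpy as np
from scipy.spatial.transform import Rotation as R
np.set_printoptions(precision=2,suppress=True)
def ray(n,uv):
    p=bot.camera_params(n);E=p["extrinsics"]
    d=np.array([(uv[0]-p["cx"])/p["fx"],-(uv[1]-p["cy"])/p["fy"],-1.])
    return E[:3,3],E[:3,:3]@d
def atz(n,uv,z):
    o,d=ray(n,uv);return o+d*(z-o[2])/d[2]
def proj(n,P):
    p=bot.camera_params(n);E=p["extrinsics"];c=E[:3,:3].T@(np.asarray(P,float)-E[:3,3])
    return np.array([p["cx"]-p["fx"]*c[0]/c[2],p["cy"]+p["fy"]*c[1]/c[2]])
def tri(a,b):
    (o1,d1),(o2,d2)=ray("side",a),ray("top",b)
    s=np.linalg.lstsq(np.c_[d1,-d2],o2-o1,rcond=None)[0]
    p,q=o1+s[0]*d1,o2+s[1]*d2
    return (p+q)/2,np.linalg.norm(p-q)
def crop(im,x,y,w,h,k):
    c=cv2.resize(im[y:y+h,x:x+w],None,fx=k,fy=k,interpolation=cv2.INTER_CUBIC)
    for i in range(0,w,10):
        cv2.line(c,(i*k,0),(i*k,6 if i%50 else 14),(0,0,255),1)
        if i%20==0: cv2.putText(c,str(x+i),(i*k,22),0,.35,(0,0,255),1)
    for i in range(0,h,10):
        cv2.line(c,(0,i*k),(6,i*k),(0,0,255),1)
        if i%20==0: cv2.putText(c,str(y+i),(8,i*k+4),0,.35,(0,0,255),1)
    return c
E
python3 - <<'E'
from h import *
s=cv2.imread("pics/side0.png");t=cv2.imread("pics/top0.png")
a=crop(s,340,100,100,150,4);b=crop(t,400,190,100,150,4)
cv2.imwrite("pics/c1.png",np.hstack([a,b]))
a=crop(s,240,180,115,150,4);b=crop(t,230,185,160,75*2,4)[:, :]
a=crop(s,245,180,108,150,4);b=cv2.resize(b,None,fx=1,fy=1)
cv2.imwrite("pics/c2.png",crop(s,240,180,120,120,5)); cv2.imwrite("pics/c3.png",crop(t,235,190,155,100,5))
E
```

```text
(no output)
```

View pics/c1.png

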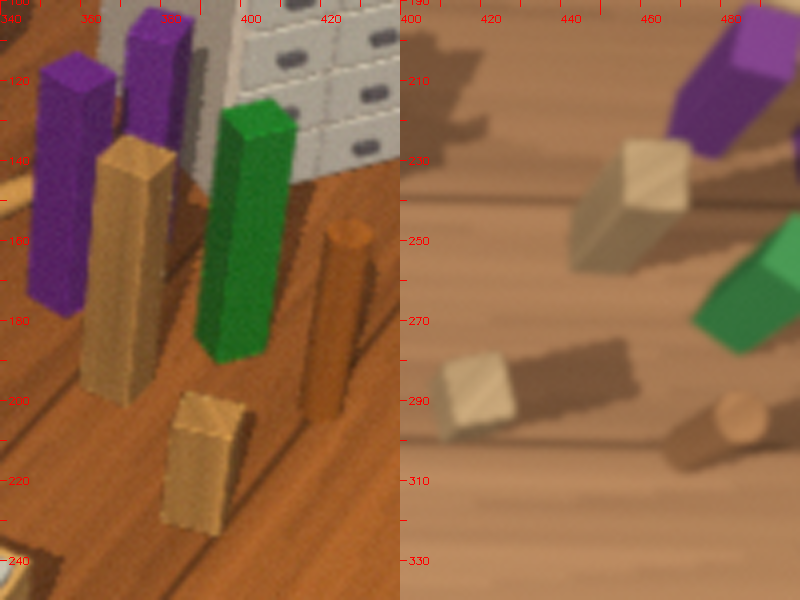

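View pics/c2.png

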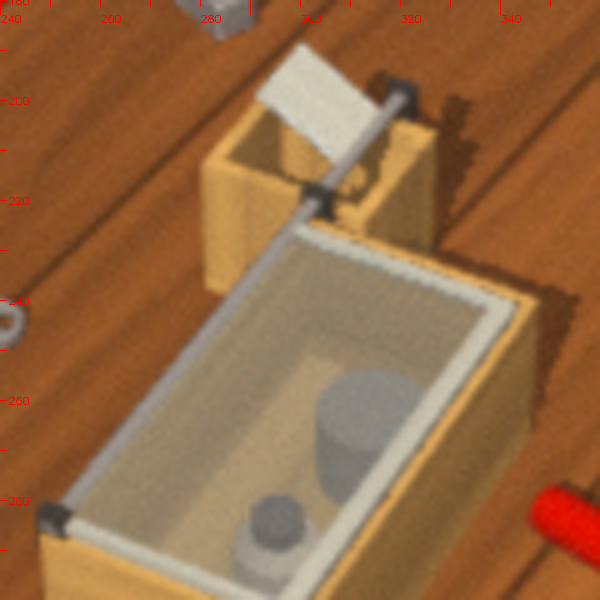

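View pics/c3.png

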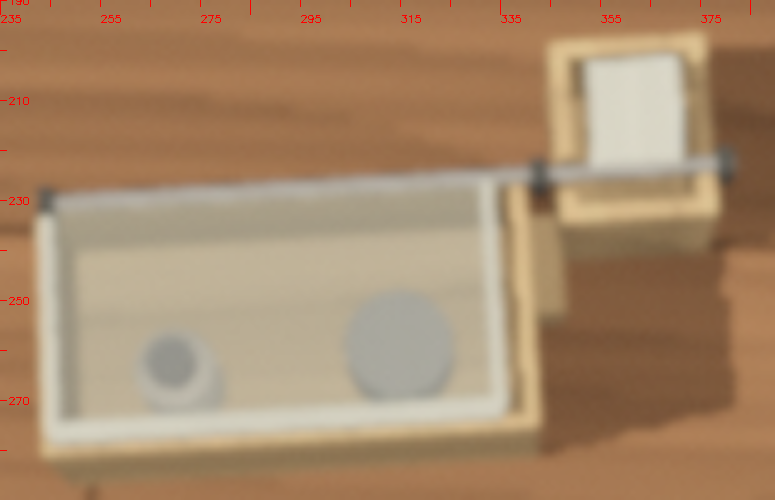

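The crop confirms the batten: pine, square and tall, with top face corners at about top (456,225)–(472,242), against the short stub (419,289) and the round dowel (482,293). Next I solve the poses.

```bash
python3 - <<'E'
from h import *
from scipy.optimize import least_squares as LS
# batten top corners: ++, +-, --, -+
T=[(455.5,225),(472.5,225.5),(471.8,242.5),(455.8,241.3)]
S=[(363.8,138.8),(371.8,134),(384,138.8),(376.3,145)]
for a,b in zip(S,T): print(*tri(a,b))
sg=np.array([(1,1),(1,-1),(-1,-1),(-1,1)])
def fit(x0,models):
    def f(v):
        c,s=np.cos(v[2]),np.sin(v[2]);r=[]
        for n,P,uv in models:
            P=np.array(P,float);r.append(proj(n,[v[0]+c*P[0]-s*P[1],v[1]+s*P[0]+c*P[1],P[2]+(v[3] if len(v)>3 else 0)])-uv)
        return np.ravel(r)
    s=LS(f,x0,loss="soft_l1");print(s.x,"deg",np.degrees(s.x[2]));print(f(s.x).reshape(-1,2));return s.x
m=[("top",(20*a,18*b,0),u) for (a,b),u in zip(sg,T)]+[("side",(20*a,18*b,0),u) for (a,b),u in zip(sg,S)]
fit([550,-270,0,190],m)
Ts=[(344.6,198.4),(376,197),(379,233),(347,234.4)]
m=[("top",(45.5*a,38*b,84),u) for (a,b),u in zip(sg,Ts)]
m+=[("top",(-147,55,92),(343,275)),("top",(-147,291,92),(243.4,281.4)),
 ("side",(45.5,38,84),(280.6,212)),("side",(-45.5,-38,84),(327.4,206)),("side",(-147,55,92),(347.5,240)),
 ("top",(-25,291,98),(244,230)),("side",(-25,291,98),(250.5,284))]
sl=fit([550,-120,0],m)
m=[("top",(75*a,75*b,28),u) for (a,b),u in zip(sg,[(137,251),(198,250),(198,310),(137,311)])]+[("side",(75*a,75*b,28),u) for (a,b),u in zip(sg,[(187,402),(236,353),(292,381),(248,444)])]
fit([480,250,0,0],m)
print("cap",tri((295.6,283.4),(269,262.4)), atz("top",(269,262.4),90))
print("tin", atz("top",(315,259),53))
o=bot.get_obs();print(R.from_quat(o["ee_rot"],scalar_first=True).as_matrix())
E
```

```text
[ 561.96 -327.7   191.99] 1.2991016252792753
[ 561.95 -368.03  184.47] 4.692435276554418
[ 523.4  -364.77  185.54] 2.226368325265046
[ 525.79 -328.62  186.31] 1.0200967958936993
[ 543.58 -347.32   -0.06  186.95] deg -3.6611678193482615
[[ 0.94 -0.31]
 [-0.1   0.51]
 [-0.04  0.73]
 [-0.11  0.59]
 [-0.75  0.7 ]
 [-1.22 -0.85]
 [-0.19 -0.32]
 [ 0.08 -0.03]]
[ 609.38 -121.46    0.08] deg 4.389476367400678
[[ 0.84  0.35]
 [ 0.32  0.12]
 [-0.06  0.04]
 [ 0.64  0.31]
 [ 0.09  0.79]
 [ 0.28 -0.24]
 [-0.6  -0.29]
 [-0.5  -0.29]
 [-0.   -0.69]
 [-1.79  0.67]
 [-1.71  0.9 ]]
[449.25 355.76   0.03  -5.03] deg 1.9303329122873425
[[ 2.8   0.3 ]
 [ 1.49  0.61]
 [-0.78  0.27]
 [-0.79 -0.03]
 [-1.58  3.  ]
 [-4.85 -2.38]
 [ 0.06  0.9 ]
 [ 1.28 -2.64]]
cap (array([487.3 ,  99.79,  86.17]), np.float64(1.9327228277390018)) [487.48  99.7   90.  ]
tin [505.59  -8.56  53.  ]
[[ 0.96  0.27 -0.  ]
 [ 0.27 -0.96  0.  ]
 [-0.   -0.   -1.  ]]
```

```bash
cat >> h.py <<'E'
def mat(yaw):  # tool down, jaw axis (tool y) at yaw deg in world
    y=np.array([np.cos(np.radians(yaw)),np.sin(np.radians(yaw)),0]);z=np.array([0,0,-1.])
    return np.c_[np.cross(y,z),y,z]
def plan(wps,start=None):
    """wps: list of calls, each a list of (xyz,yaw); prints scaled numbers"""
    if start is None:
        o=bot.get_obs();p,M=o["tcp_pos"],R.from_quat(o["ee_rot"],scalar_first=True).as_matrix()
        print("t",o["time"],"p",p,"jaw yaw",np.degrees(np.arctan2(M[1,1],M[0,1])),"w",o["gripper_width"],"F",o["wrist_force"])
    else: p,M=np.array(start[0],float),mat(start[1])
    for call in wps:
        for q,yaw in call:
            N=mat(yaw);d=M.T@(np.array(q)-p);r=R.from_matrix(M.T@N).as_rotvec()
            print("dp",np.round(d/200,4),"rot",np.round(r/(np.pi/2),4),"rows",round(max(np.linalg.norm(d)/41.7,np.degrees(np.linalg.norm(r))/7.16),1))
        p,M=np.array(q,float),N
E
python3 - <<'E'
from h import *
plan([[((320,-530,255),-3.5)],[((500,-400,255),-3.5)],[((543.5,-347.3,235),-3.5),((543.5,-347.3,151),-3.5)]],((182.52,-649.87,222.66),-74.3))
E
```

```text
dp [ 0.82 -0.39 -0.16] rot [ 0.    0.   -0.79] rows 9.9
dp [0.7  0.86 0.  ] rot [0. 0. 0.] rows 5.3
dp [0.28 0.2  0.1 ] rot [0. 0. 0.] rows 1.7
dp [0.28 0.2  0.52] rot [0. 0. 0.] rows 3.0
```

Request:
move_arm(series=[{"delta_pos": [0.1,-0.05,-0.16],"rotation": [0,0,-0.08],"jaw": 1},{"delta_pos": [0.2,-0.1,-0.16],"rotation": [0,0,-0.16],"jaw": 1},{"delta_pos": [0.3,-0.15,-0.16],"rotation": [0,0,-0.24],"jaw": 1},{"delta_pos": [0.4,-0.2,-0.16],"rotation": [0,0,-0.32],"jaw": 1},{"delta_pos": [0.5,-0.25,-0.16],"rotation": [0,0,-0.4],"jaw": 1},{"delta_pos": [0.6,-0.3,-0.16],"rotation": [0,0,-0.48],"jaw": 1},{"delta_pos": [0.7,-0.35,-0.16],"rotation": [0,0,-0.56],"jaw": 1},{"delta_pos": [0.82,-0.39,-0.16],"rotation": [0,0,-0.64],"jaw": 1},{"delta_pos": [0.82,-0.39,-0.16],"rotation": [0,0,-0.72],"jaw": 1},{"delta_pos": [0.82,-0.39,-0.16],"rotation": [0,0,-0.79],"jaw": 1}])

```text
time: 0.93
tcp_pos: [321.2, -528.7, 254.4]
ee_rot: [-0.0, 0.723, 0.691, 0.0]
wrist_force: [-0.7, 0.0, 0.5]
gripper_width: 87.8
```

Request:
move_arm(series=[{"delta_pos": [0.14,0.17,0],"rotation": [0,0,0],"jaw": 1},{"delta_pos": [0.28,0.34,0],"rotation": [0,0,0],"jaw": 1},{"delta_pos": [0.42,0.52,0],"rotation": [0,0,0],"jaw": 1},{"delta_pos": [0.56,0.69,0],"rotation": [0,0,0],"jaw": 1},{"delta_pos": [0.7,0.86,0],"rotation": [0,0,0],"jaw": 1},{"delta_pos": [0.7,0.86,0],"rotation": [0,0,0],"jaw": 1},{"delta_pos": [0.7,0.86,0],"rotation": [0,0,0],"jaw": 1},{"delta_pos": [0.7,0.86,0],"rotation": [0,0,0],"jaw": 1}])

```text
time: 1.6
tcp_pos: [498.9, -399.9, 254.1]
ee_rot: [-0.0, 0.726, 0.688, -0.0]
wrist_force: [-1.0, -0.1, -0.1]
gripper_width: 87.8
```

```bash
python3 - <<'E'
from h import *
plan([[((543.5,-347.3,225),-3.5),((543.5,-347.3,151),-3.5)]])
E
```

```text
t 1.6 p [ 498.94 -399.87  254.12] jaw yaw -3.112951667976219 w 87.81992628828486 F [-0.98 -0.11 -0.09]
dp [0.27 0.21 0.15] rot [-0. -0.  0.] rows 1.8
dp [0.27 0.21 0.52] rot [-0. -0.  0.] rows 3.0
```

Request:
move_arm(series=[{"delta_pos": [0.14,0.1,0.1],"rotation": [0,0,0],"jaw": 1},{"delta_pos": [0.27,0.21,0.1],"rotation": [0,0,0],"jaw": 1},{"delta_pos": [0.27,0.21,0.1],"rotation": [0,0,0],"jaw": 1},{"delta_pos": [0.27,0.21,0.12],"rotation": [0,0,0],"jaw": 1}])

```text
time: 1.93
tcp_pos: [544.0, -348.8, 230.9]
ee_rot: [0.0, 0.726, 0.687, 0.0]
wrist_force: [-0.0, -0.8, -0.6]
gripper_width: 87.7
```

```bash
python3 - <<'E'
from h import *
plan([[((543.5,-347.3,151),-3.5)]])
s=bot.grab_frame("side")[:,:,::-1];t=bot.grab_frame("top")[:,:,::-1]
cv2.imwrite("pics/d1.png",np.hstack([crop(s,330,60,95,150,4),crop(t,400,165,100,150,4)]))
E
```

```text
t 1.9333 p [ 544.01 -348.76  230.95] jaw yaw -3.152921687105912 w 87.71758995949199 F [-0.01 -0.77 -0.58]
dp [ 0.01 -0.    0.4 ] rot [0. 0. 0.] rows 1.9
```

View pics/d1.png

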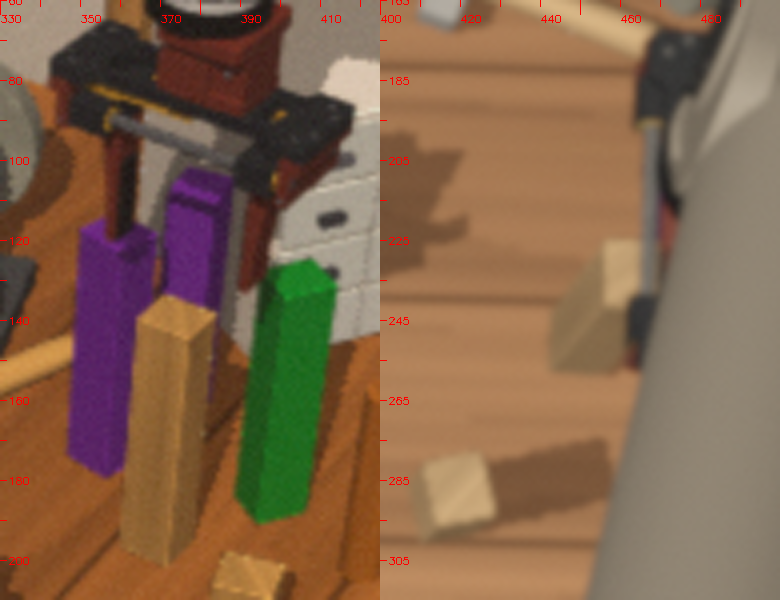

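The hand hangs over the pine batten: fingertips at side (360,119) and (391,132), batten top at (374,139). I descend and grip.

Request:
move_arm(series=[{"delta_pos": [0.005,0,0.1],"rotation": [0,0,0],"jaw": 1},{"delta_pos": [0.005,0,0.2],"rotation": [0,0,0],"jaw": 1},{"delta_pos": [0.005,0,0.3],"rotation": [0,0,0],"jaw": 1},{"delta_pos": [0.005,0,0.4],"rotation": [0,0,0],"jaw": 1},{"delta_pos": [0.005,0,0.4],"rotation": [0,0,0],"jaw": 1},{"delta_pos": [0.005,0,0.4],"rotation": [0,0,0],"jaw": 1}])

```text
time: 2.53
tcp_pos: [541.9, -349.5, 150.0]
ee_rot: [-0.001, 0.728, 0.686, -0.001]
wrist_force: [0.3, -0.4, 0.5]
gripper_width: 88.0
```

Request:
move_arm(series=[{"delta_pos": [0,0,0],"rotation": [0,0,0],"jaw": 0},{"delta_pos": [0,0,0],"rotation": [0,0,0],"jaw": -0.2},{"delta_pos": [0,0,0],"rotation": [0,0,0],"jaw": -0.4},{"delta_pos": [0,0,0],"rotation": [0,0,0],"jaw": -1},{"delta_pos": [0,0,0],"rotation": [0,0,0],"jaw": -1},{"delta_pos": [0,0,0],"rotation": [0,0,0],"jaw": -1},{"delta_pos": [0,0,0],"rotation": [0,0,0],"jaw": -1},{"delta_pos": [0,0,0],"rotation": [0,0,0],"jaw": -1}], squeeze=40)

```text
time: 3.2
tcp_pos: [544.0, -347.7, 150.7]
ee_rot: [0.0, 0.727, 0.687, 0.0]
wrist_force: [0.8, -0.7, 0.9]
gripper_width: 39.6
```

```bash
python3 - <<'E'
from h import *
c=np.array([609.4,-121.5]);a=np.radians(4.4)
g=c+13*np.array([np.cos(a),np.sin(a)]);print(g)
o=bot.get_obs();p=o["tcp_pos"]
plan([[((p[0],p[1],p[2]+160),-3.1)],[((600,-220,310),4.4)],[((*g,310),4.4)],[((*g,159),4.4)]])
E
```

```text
[ 622.36 -120.5 ]
t 3.2 p [ 543.99 -347.7   150.7 ] jaw yaw -3.2064406793425246 w 39.61695033423274 F [ 0.79 -0.69  0.93]
dp [-0.   0.  -0.8] rot [ 0.  0. -0.] rows 3.8
dp [0.65 0.25 0.  ] rot [ 0.    0.   -0.08] rows 3.3
dp [0.49 0.15 0.  ] rot [0. 0. 0.] rows 2.4
dp [0.   0.   0.76] rot [0. 0. 0.] rows 3.6
```

Request:
move_arm(series=[{"delta_pos": [0,0,-0.1],"rotation": [0,0,0],"jaw": -1},{"delta_pos": [0,0,-0.25],"rotation": [0,0,0],"jaw": -1},{"delta_pos": [0,0,-0.4],"rotation": [0,0,0],"jaw": -1},{"delta_pos": [0,0,-0.55],"rotation": [0,0,0],"jaw": -1},{"delta_pos": [0,0,-0.7],"rotation": [0,0,0],"jaw": -1},{"delta_pos": [0,0,-0.8],"rotation": [0,0,0],"jaw": -1},{"delta_pos": [0,0,-0.8],"rotation": [0,0,0],"jaw": -1}])

```text
time: 3.78
tcp_pos: [545.9, -348.4, 315.7]
ee_rot: [0.004, 0.727, 0.687, 0.001]
wrist_force: [0.2, -0.1, -1.7]
gripper_width: 39.6
```

Request:
move_arm(series=[{"delta_pos": [0.1,0.04,0],"rotation": [0,0,-0.02],"jaw": -1},{"delta_pos": [0.22,0.09,0],"rotation": [0,0,-0.03],"jaw": -1},{"delta_pos": [0.36,0.14,0],"rotation": [0,0,-0.05],"jaw": -1},{"delta_pos": [0.5,0.2,0],"rotation": [0,0,-0.07],"jaw": -1},{"delta_pos": [0.6,0.24,0],"rotation": [0,0,-0.083],"jaw": -1},{"delta_pos": [0.65,0.25,0],"rotation": [0,0,-0.083],"jaw": -1}])

```text
time: 4.28
tcp_pos: [602.0, -215.4, 308.5]
ee_rot: [-0.002, 0.678, 0.735, 0.0]
wrist_force: [1.0, 0.1, -1.2]
gripper_width: 39.8
```

Request:
move_arm(series=[{"delta_pos": [0.12,0.04,0],"rotation": [0,0,0],"jaw": -1},{"delta_pos": [0.25,0.08,0],"rotation": [0,0,0],"jaw": -1},{"delta_pos": [0.38,0.12,0],"rotation": [0,0,0],"jaw": -1},{"delta_pos": [0.46,0.14,0],"rotation": [0,0,0],"jaw": -1},{"delta_pos": [0.49,0.15,0],"rotation": [0,0,0],"jaw": -1},{"delta_pos": [0.49,0.15,0],"rotation": [0,0,0],"jaw": -1},{"delta_pos": [0.49,0.15,0],"rotation": [0,0,0],"jaw": -1},{"delta_pos": [0.49,0.15,0],"rotation": [0,0,0],"jaw": -1}])

```text
time: 4.95
tcp_pos: [623.2, -123.3, 310.0]
ee_rot: [-0.0, 0.681, 0.732, -0.001]
wrist_force: [0.2, -0.8, -1.6]
gripper_width: 39.8
```

```bash
python3 - <<'E'
from h import *
plan([[((622.4,-120.5,310),4.4)],[((622.4,-120.5,159),4.4)]])
s=bot.grab_frame("side")[:,:,::-1].copy();t=bot.grab_frame("top")[:,:,::-1].copy()
cv2.imwrite("pics/e1.png",np.hstack([crop(s,255,110,95,150,4),crop(t,320,130,100,150,4)]))
p=bot.get_obs()["tcp_pos"];print([proj("side",(p[0],p[1],z)) for z in (p[2],p[2]+39,p[2]-151)])
a=np.radians(4.6)
for s_ in [(1,1),(1,-1),(-1,-1),(-1,1)]:
    x,y=20*s_[0],18*s_[1];print(proj("side",(p[0]+x*np.cos(a)-y*np.sin(a),p[1]+x*np.sin(a)+y*np.cos(a),p[2]-151)))
E
```

```text
t 4.95 p [ 623.24 -123.26  310.04] jaw yaw 4.088195485121219 w 39.76902171093279 F [ 0.24 -0.84 -1.62]
dp [ 0.01 -0.    0.  ] rot [-0.  0. -0.] rows 0.1
dp [0.   0.   0.76] rot [0. 0. 0.] rows 3.6
[array([298.72, 129.45]), array([298.62, 114.44]), array([299.07, 182.53])]
[288.14 184.14]
[295.43 176.05]
[309.92 180.93]
[302.8  189.17]
```

View pics/e1.png

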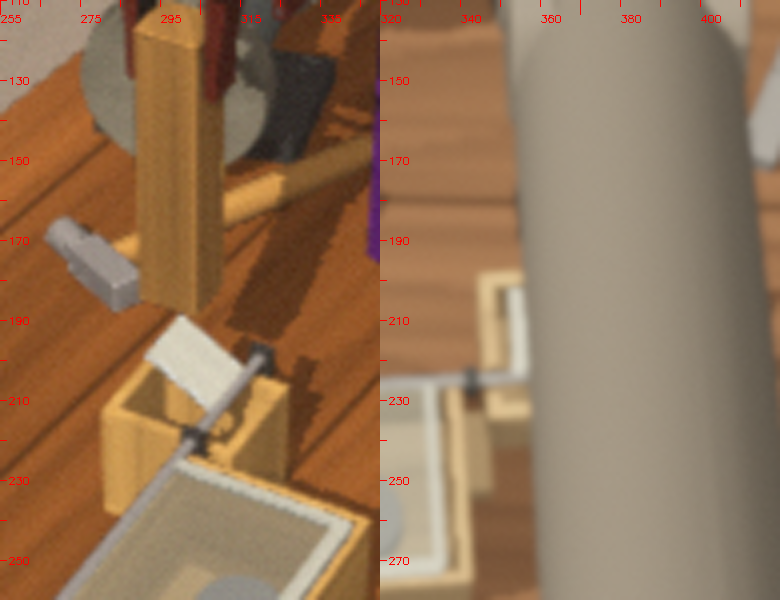

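Foot corners show at side (289,184), (305,188.5) and (310.5,182.5), about 1 px from prediction, so it's centred above the slot. I shift 3 mm in +y and descend in stages.

Request:
move_arm(series=[{"delta_pos": [0.015,0,0.06],"rotation": [0,0,0],"jaw": -1},{"delta_pos": [0.015,0,0.12],"rotation": [0,0,0],"jaw": -1},{"delta_pos": [0.015,0,0.18],"rotation": [0,0,0],"jaw": -1},{"delta_pos": [0.015,0,0.23],"rotation": [0,0,0],"jaw": -1},{"delta_pos": [0.015,0,0.28],"rotation": [0,0,0],"jaw": -1},{"delta_pos": [0.015,0,0.33],"rotation": [0,0,0],"jaw": -1},{"delta_pos": [0.015,0,0.36],"rotation": [0,0,0],"jaw": -1},{"delta_pos": [0.015,0,0.36],"rotation": [0,0,0],"jaw": -1}], squeeze=50)

```text
time: 5.72
tcp_pos: [623.8, -117.8, 237.7]
ee_rot: [0.0, 0.68, 0.733, 0.0]
wrist_force: [1.9, -0.8, 4.8]
gripper_width: 40.1
```

Request:
move_arm(series=[{"delta_pos": [0,0,0.03],"rotation": [0,0,0],"jaw": -1},{"delta_pos": [0,0,0.06],"rotation": [0,0,0],"jaw": -1},{"delta_pos": [0,0,0.09],"rotation": [0,0,0],"jaw": -1},{"delta_pos": [0,0,0.12],"rotation": [0,0,0],"jaw": -1},{"delta_pos": [0,0,0.12],"rotation": [0,0,0],"jaw": -1}])

```text
time: 6.13
tcp_pos: [623.4, -117.6, 213.3]
ee_rot: [-0.0, 0.68, 0.733, -0.0]
wrist_force: [5.3, 1.6, -2.2]
gripper_width: 39.6
```

Request:
move_arm(series=[{"delta_pos": [-0.01,0,0.04],"rotation": [0,0,0],"jaw": -1},{"delta_pos": [-0.01,0,0.08],"rotation": [0,0,0],"jaw": -1},{"delta_pos": [-0.01,0,0.12],"rotation": [0,0,0],"jaw": -1},{"delta_pos": [-0.01,0,0.16],"rotation": [0,0,0],"jaw": -1},{"delta_pos": [-0.01,0,0.2],"rotation": [0,0,0],"jaw": -1},{"delta_pos": [-0.01,0,0.23],"rotation": [0,0,0],"jaw": -1},{"delta_pos": [-0.01,0,0.23],"rotation": [0,0,0],"jaw": -1}])

```text
time: 6.72
tcp_pos: [622.6, -119.8, 166.5]
ee_rot: [-0.001, 0.68, 0.733, -0.001]
wrist_force: [3.9, 0.4, -4.0]
gripper_width: 39.4
```

```bash
python3 - <<'E'
from h import *
plan([[((622.4,-120.5,159),4.4)]])
s=bot.grab_frame("side")[:,:,::-1].copy()
cv2.imwrite("pics/f1.png",crop(s,220,120,130,110,6))
E
```

```text
t 6.7167 p [ 622.65 -119.83  166.47] jaw yaw 4.264033304600576 w 39.405614954254425 F [ 3.88  0.36 -4.01]
dp [-0.   -0.    0.04] rot [-0. -0. -0.] rows 0.2
```

View pics/f1.png

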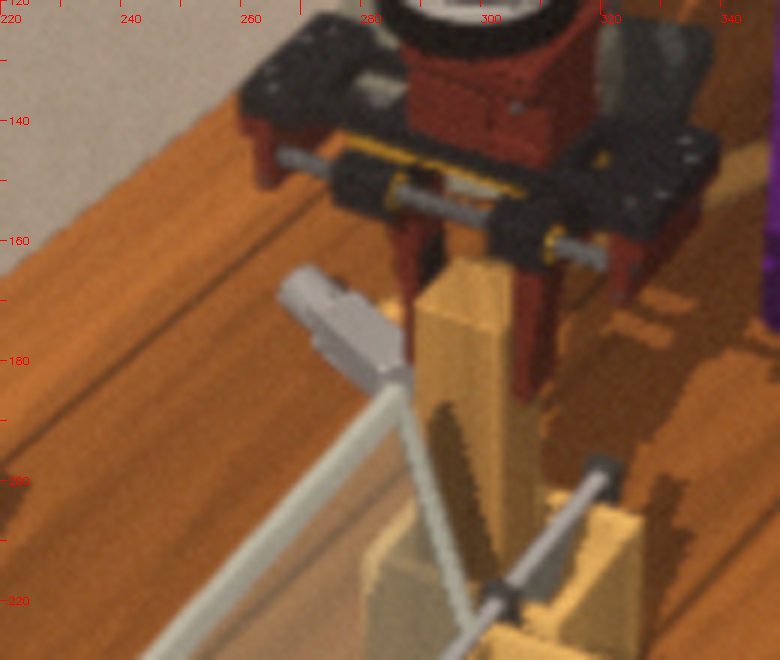

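The flap stands up (free corner at side (286,183)), the batten is in the slot, and the lever is down behind the bar. About 7 mm remain, so I press to seat it.

Request:
move_arm(series=[{"delta_pos": [0,0,0.015],"rotation": [0,0,0],"jaw": -1},{"delta_pos": [0,0,0.025],"rotation": [0,0,0],"jaw": -1},{"delta_pos": [0,0,0.035],"rotation": [0,0,0],"jaw": -1},{"delta_pos": [0,0,0.042],"rotation": [0,0,0],"jaw": -1},{"delta_pos": [0,0,0.042],"rotation": [0,0,0],"jaw": -1}])

```text
time: 7.18
tcp_pos: [623.6, -119.8, 160.2]
ee_rot: [-0.0, 0.68, 0.733, -0.0]
wrist_force: [3.2, 0.8, -2.0]
gripper_width: 39.9
```

Request:
move_arm(series=[{"delta_pos": [0,0,0.01],"rotation": [0,0,0],"jaw": -1},{"delta_pos": [0,0,0.015],"rotation": [0,0,0],"jaw": -1},{"delta_pos": [0,0,0.015],"rotation": [0,0,0],"jaw": -1}])

```text
time: 7.43
tcp_pos: [624.1, -119.7, 158.7]
ee_rot: [0.0, 0.68, 0.733, 0.0]
wrist_force: [0.6, 1.3, 7.2]
gripper_width: 40.2
```

The floor is felt: +7 N at TCP z 158.7, with 159 expected. I release and rise.

Request:
move_arm(series=[{"delta_pos": [0,0,0],"rotation": [0,0,0],"jaw": -0.05},{"delta_pos": [0,0,0],"rotation": [0,0,0],"jaw": 0.2},{"delta_pos": [0,0,0],"rotation": [0,0,0],"jaw": 0.6},{"delta_pos": [0,0,0],"rotation": [0,0,0],"jaw": 0.6},{"delta_pos": [0,0,0],"rotation": [0,0,0],"jaw": 0.6},{"delta_pos": [0,0,0],"rotation": [0,0,0],"jaw": 0.6}], squeeze=20)

```text
time: 7.93
tcp_pos: [623.1, -119.9, 156.8]
ee_rot: [-0.0, 0.68, 0.733, -0.0]
wrist_force: [0.8, -0.7, 0.3]
gripper_width: 69.1
```

Request:
move_arm(series=[{"delta_pos": [0,0,-0.1],"rotation": [0,0,0],"jaw": 0.6},{"delta_pos": [0,0,-0.25],"rotation": [0,0,0],"jaw": 0.6},{"delta_pos": [0,0,-0.4],"rotation": [0,0,0],"jaw": 0.6},{"delta_pos": [0,0,-0.55],"rotation": [0,0,0],"jaw": 0.6},{"delta_pos": [0,0,-0.7],"rotation": [0,0,0],"jaw": 0.6},{"delta_pos": [0,0,-0.7],"rotation": [0,0,0],"jaw": 0.6}])

```text
time: 8.43
tcp_pos: [626.4, -119.7, 304.0]
ee_rot: [0.004, 0.68, 0.733, 0.003]
wrist_force: [0.1, 0.3, 1.4]
gripper_width: 70.1
```

```bash
python3 - <<'E'
from h import *
p=bot.get_obs()["tcp_pos"]
# back away to the robot side over the bin's near part, turn jaw to -85.6, then over bottle
plan([[((510,-60,300),-40)],[((487,100,240),-85.6)],[((487,100,39),-85.6)]])
s=bot.grab_frame("side")[:,:,::-1].copy()
cv2.imwrite("pics/g1.png",crop(s,235,150,130,160,4))
E
```

```text
t 8.4333 p [ 626.4  -119.66  303.96] jaw yaw 4.244870756864759 w 70.11867853768923 F [0.06 0.31 1.44]
dp [ 0.34 -0.56  0.01] rot [ 0.01 -0.    0.49] rows 6.2
dp [ 0.54 -0.6   0.3 ] rot [0.   0.   0.51] rows 6.4
dp [0. 0. 1.] rot [0. 0. 0.] rows 4.8
```

View pics/g1.png

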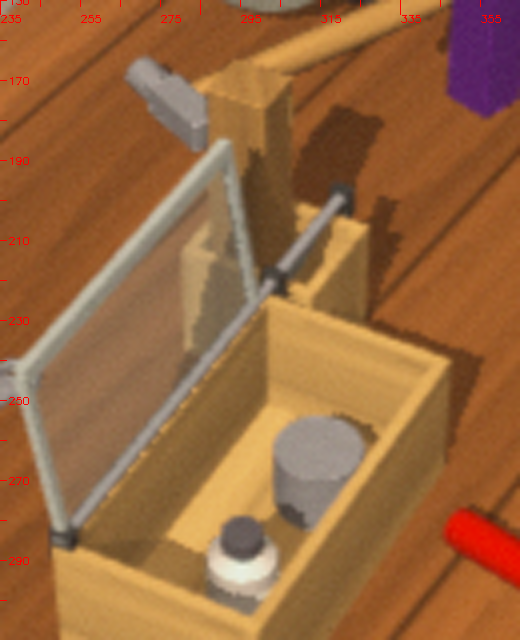

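The flap is propped upright (free edge at side (235,243)–(291,187)), the batten stands in the slot, and the bottle cap is unmoved at (295.7,283). Next, the bottle.

Request:
move_arm(series=[{"delta_pos": [0.05,-0.08,0],"rotation": [0,0,0.07],"jaw": 0.4},{"delta_pos": [0.1,-0.16,0],"rotation": [0,0,0.14],"jaw": 0.4},{"delta_pos": [0.15,-0.24,0],"rotation": [0,0,0.21],"jaw": 0.4},{"delta_pos": [0.2,-0.32,0],"rotation": [0,0,0.28],"jaw": 0.4},{"delta_pos": [0.25,-0.4,0],"rotation": [0,0,0.35],"jaw": 0.4},{"delta_pos": [0.3,-0.48,0],"rotation": [0,0,0.42],"jaw": 0.4},{"delta_pos": [0.34,-0.56,0],"rotation": [0,0,0.49],"jaw": 0.4},{"delta_pos": [0.34,-0.56,0],"rotation": [0,0,0.49],"jaw": 0.4},{"delta_pos": [0.34,-0.56,0],"rotation": [0,0,0.49],"jaw": 0.4}])

```text
time: 9.23
tcp_pos: [506.2, -60.3, 296.5]
ee_rot: [0.0, 0.905, 0.425, -0.001]
wrist_force: [-0.2, -0.5, -0.3]
gripper_width: 61.6
```

Request:
move_arm(series=[{"delta_pos": [0.08,-0.09,0],"rotation": [0,0,0.07],"jaw": 0.4},{"delta_pos": [0.16,-0.18,0],"rotation": [0,0,0.14],"jaw": 0.4},{"delta_pos": [0.24,-0.27,0],"rotation": [0,0,0.21],"jaw": 0.4},{"delta_pos": [0.32,-0.36,0],"rotation": [0,0,0.28],"jaw": 0.4},{"delta_pos": [0.4,-0.45,0.05],"rotation": [0,0,0.35],"jaw": 0.4},{"delta_pos": [0.48,-0.53,0.15],"rotation": [0,0,0.42],"jaw": 0.4},{"delta_pos": [0.54,-0.6,0.3],"rotation": [0,0,0.51],"jaw": 0.4},{"delta_pos": [0.54,-0.6,0.3],"rotation": [0,0,0.51],"jaw": 0.4},{"delta_pos": [0.54,-0.6,0.3],"rotation": [0,0,0.51],"jaw": 0.4},{"delta_pos": [0.54,-0.6,0.3],"rotation": [0,0,0.51],"jaw": 0.4}])

```text
time: 10.07
tcp_pos: [485.1, 98.5, 237.5]
ee_rot: [0.0, 0.999, 0.039, 0.0]
wrist_force: [0.6, -0.3, -0.4]
gripper_width: 61.8
```

```bash
python3 - <<'E'
from h import *
plan([[((487.4,99.7,130),-85.6)],[((487.4,99.7,39),-85.6)]])
E
```

```text
t 10.0667 p [485.07  98.53 237.54] jaw yaw -85.56765931833861 w 61.780882700343135 F [ 0.61 -0.32 -0.43]
dp [ 0.01 -0.01  0.54] rot [ 0. -0.  0.] rows 2.6
dp [0.   0.   0.46] rot [0. 0. 0.] rows 2.2
```

Request:
move_arm(series=[{"delta_pos": [0.01,-0.005,0.15],"rotation": [0,0,0],"jaw": 0.4},{"delta_pos": [0.01,-0.005,0.3],"rotation": [0,0,0],"jaw": 0.4},{"delta_pos": [0.01,-0.005,0.45],"rotation": [0,0,0],"jaw": 0.4},{"delta_pos": [0.01,-0.005,0.6],"rotation": [0,0,0],"jaw": 0.4},{"delta_pos": [0.01,-0.005,0.6],"rotation": [0,0,0],"jaw": 0.4},{"delta_pos": [0.01,-0.005,0.7],"rotation": [0,0,0],"jaw": 0.4},{"delta_pos": [0.01,-0.005,0.8],"rotation": [0,0,0],"jaw": 0.4},{"delta_pos": [0.01,-0.005,0.9],"rotation": [0,0,0],"jaw": 0.4},{"delta_pos": [0.01,-0.005,0.985],"rotation": [0,0,0],"jaw": 0.4},{"delta_pos": [0.01,-0.005,0.985],"rotation": [0,0,0],"jaw": 0.4}])

```text
time: 10.9
tcp_pos: [486.4, 99.3, 39.8]
ee_rot: [0.001, 0.999, 0.037, -0.001]
wrist_force: [-0.7, 0.3, 0.3]
gripper_width: 61.5
```

Request:
move_arm(series=[{"delta_pos": [0,0,0],"rotation": [0,0,0],"jaw": 0.1},{"delta_pos": [0,0,0],"rotation": [0,0,0],"jaw": 0},{"delta_pos": [0,0,0],"rotation": [0,0,0],"jaw": -0.1},{"delta_pos": [0,0,0],"rotation": [0,0,0],"jaw": -0.3},{"delta_pos": [0,0,0],"rotation": [0,0,0],"jaw": -1},{"delta_pos": [0,0,0],"rotation": [0,0,0],"jaw": -1},{"delta_pos": [0,0,0],"rotation": [0,0,0],"jaw": -1},{"delta_pos": [0,0,0],"rotation": [0,0,0],"jaw": -1}], squeeze=20)

```text
time: 11.57
tcp_pos: [487.3, 100.7, 41.8]
ee_rot: [-0.0, 0.999, 0.037, 0.001]
wrist_force: [-0.4, -1.2, 8.0]
gripper_width: 39.7
```

```bash
python3 - <<'E'
from h import *
p=bot.get_obs()["tcp_pos"]
plan([[((p[0],p[1],170),-85.6)],[((470,230,170),-85.6)],[((449,355,170),-88)],[((449,355,37),-88)]])
E
```

```text
t 11.5667 p [487.27 100.71  41.77] jaw yaw -85.7536335286049 w 39.67491688780437 F [-0.39 -1.16  8.03]
dp [ 0.    0.   -0.64] rot [ 0. -0. -0.] rows 3.1
dp [-0.04 -0.65  0.  ] rot [0. 0. 0.] rows 3.1
dp [-0.06 -0.63  0.  ] rot [0.   0.   0.03] rows 3.0
dp [0.   0.   0.67] rot [0. 0. 0.] rows 3.2
```

Request:
move_arm(series=[{"delta_pos": [0,0,-0.05],"rotation": [0,0,0],"jaw": -1},{"delta_pos": [0,0,-0.15],"rotation": [0,0,0],"jaw": -1},{"delta_pos": [0,0,-0.28],"rotation": [0,0,0],"jaw": -1},{"delta_pos": [0,0,-0.41],"rotation": [0,0,0],"jaw": -1},{"delta_pos": [0,0,-0.54],"rotation": [0,0,0],"jaw": -1},{"delta_pos": [0,0,-0.65],"rotation": [0,0,0],"jaw": -1},{"delta_pos": [0,0,-0.65],"rotation": [0,0,0],"jaw": -1}])

```text
time: 12.15
tcp_pos: [488.4, 101.6, 175.3]
ee_rot: [-0.001, 0.999, 0.037, 0.004]
wrist_force: [1.3, 0.0, -0.7]
gripper_width: 39.9
```

```bash
python3 - <<'E'
from h import *
plan([[((470,230,170),-85.6)],[((449,355,170),-88)],[((449,355,38),-88)]])
t=bot.grab_frame("side")[:,:,::-1].copy()
cv2.imwrite("pics/h1.png",crop(t,180,140,180,150,4))
E
```

```text
t 12.15 p [488.44 101.63 175.34] jaw yaw -85.73129177166328 w 39.8728470744867 F [ 1.27  0.04 -0.71]
dp [-0.04 -0.65  0.03] rot [-0.   -0.01 -0.  ] rows 3.1
dp [-0.06 -0.63  0.  ] rot [0.   0.   0.03] rows 3.0
dp [0.   0.   0.66] rot [0. 0. 0.] rows 3.2
```

View pics/h1.png

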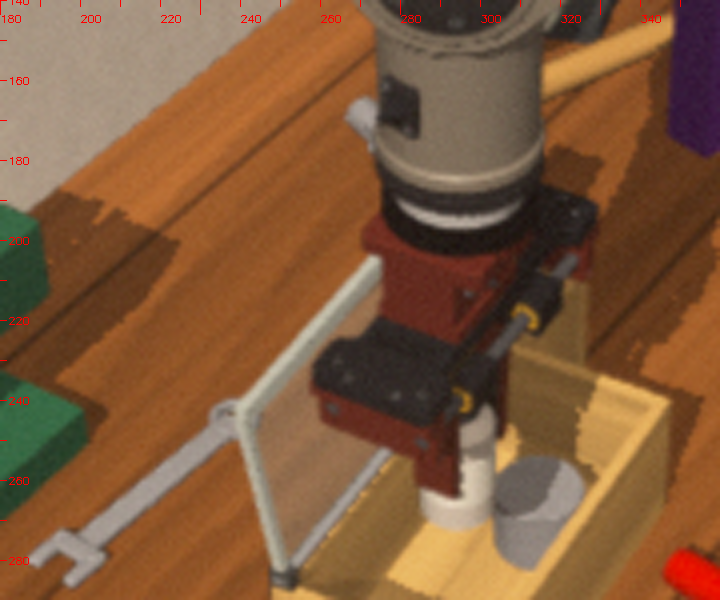

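The bottle hangs upright in the fingers at side (293,263), clear of the bin, and the flap is still up. I carry it to the tray.

Request:
move_arm(series=[{"delta_pos": [0,-0.1,0],"rotation": [0,0,0],"jaw": -1},{"delta_pos": [-0.01,-0.22,0],"rotation": [0,0,0],"jaw": -1},{"delta_pos": [-0.02,-0.35,0],"rotation": [0,0,0],"jaw": -1},{"delta_pos": [-0.03,-0.48,0],"rotation": [0,0,0],"jaw": -1},{"delta_pos": [-0.04,-0.6,0],"rotation": [0,0,0],"jaw": -1},{"delta_pos": [-0.04,-0.65,0],"rotation": [0,0,0],"jaw": -1}])

```text
time: 12.7
tcp_pos: [466.4, 233.0, 169.6]
ee_rot: [-0.001, 0.999, 0.039, -0.001]
wrist_force: [-0.3, 0.3, -0.7]
gripper_width: 40.1
```

Request:
move_arm(series=[{"delta_pos": [-0.01,-0.13,0],"rotation": [0,0,0],"jaw": -1},{"delta_pos": [-0.03,-0.27,0],"rotation": [0,0,0],"jaw": -1},{"delta_pos": [-0.04,-0.41,0],"rotation": [0,0,0],"jaw": -1},{"delta_pos": [-0.05,-0.54,0],"rotation": [0,0,0.03],"jaw": -1},{"delta_pos": [-0.06,-0.63,0],"rotation": [0,0,0.03],"jaw": -1},{"delta_pos": [-0.06,-0.63,0],"rotation": [0,0,0.03],"jaw": -1},{"delta_pos": [-0.06,-0.63,0],"rotation": [0,0,0.03],"jaw": -1}])

```text
time: 13.28
tcp_pos: [446.4, 354.2, 169.4]
ee_rot: [0.001, 1.0, 0.015, -0.001]
wrist_force: [0.5, -0.0, -0.7]
gripper_width: 39.3
```

```bash
python3 - <<'E'
from h import *
plan([[((449,355,60),-88)],[((449,355,38),-88)]])
t=bot.grab_frame("side")[:,:,::-1].copy()
cv2.imwrite("pics/i1.png",crop(t,170,280,140,180,3))
E
```

```text
t 13.2833 p [446.45 354.25 169.38] jaw yaw -88.3361420178544 w 39.2630261169362 F [ 0.5  -0.02 -0.72]
dp [ 0.01 -0.    0.55] rot [ 0.  0. -0.] rows 2.6
dp [0.   0.   0.11] rot [0. 0. 0.] rows 0.5
```

View pics/i1.png

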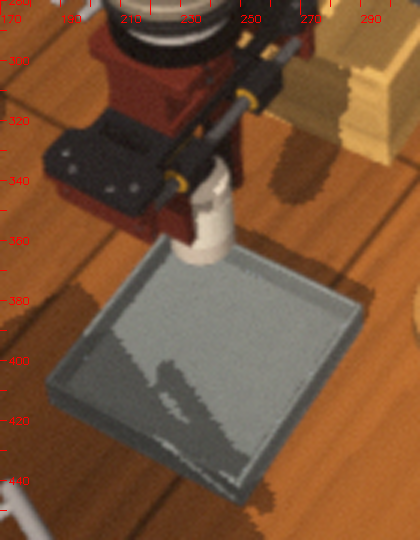

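The bottle's foot at side (236,367) should drop to about (236,402), and the tray centre is about (238,398). I lower it.

Request:
move_arm(series=[{"delta_pos": [0.01,0,0.1],"rotation": [0,0,0],"jaw": -1},{"delta_pos": [0.01,0,0.22],"rotation": [0,0,0],"jaw": -1},{"delta_pos": [0.01,0,0.34],"rotation": [0,0,0],"jaw": -1},{"delta_pos": [0.01,0,0.45],"rotation": [0,0,0],"jaw": -1},{"delta_pos": [0.01,0,0.53],"rotation": [0,0,0],"jaw": -1},{"delta_pos": [0.01,0,0.58],"rotation": [0,0,0],"jaw": -1},{"delta_pos": [0.01,0,0.61],"rotation": [0,0,0],"jaw": -1},{"delta_pos": [0.01,0,0.63],"rotation": [0,0,0],"jaw": -1},{"delta_pos": [0.01,0,0.63],"rotation": [0,0,0],"jaw": -1}])

```text
time: 14.08
tcp_pos: [449.3, 353.9, 44.1]
ee_rot: [0.0, 1.0, 0.013, -0.0]
wrist_force: [-0.1, -0.3, -1.1]
gripper_width: 39.1
```

Request:
move_arm(series=[{"delta_pos": [0,0,0.01],"rotation": [0,0,0],"jaw": -1},{"delta_pos": [0,0,0.02],"rotation": [0,0,0],"jaw": -1},{"delta_pos": [0,0,0.025],"rotation": [0,0,0],"jaw": -1},{"delta_pos": [0,0,0.025],"rotation": [0,0,0],"jaw": -1}])

```text
time: 14.42
tcp_pos: [449.1, 354.6, 39.5]
ee_rot: [-0.0, 1.0, 0.014, 0.0]
wrist_force: [-0.5, -0.6, -1.0]
gripper_width: 39.4
```

Still no contact, so I go lower in small steps.

Request:
move_arm(series=[{"delta_pos": [0,0,0.006],"rotation": [0,0,0],"jaw": -1},{"delta_pos": [0,0,0.012],"rotation": [0,0,0],"jaw": -1},{"delta_pos": [0,0,0.012],"rotation": [0,0,0],"jaw": -1}])

```text
time: 14.67
tcp_pos: [449.2, 354.8, 37.8]
ee_rot: [0.0, 1.0, 0.014, 0.0]
wrist_force: [-2.6, -2.6, 8.3]
gripper_width: 39.6
```

Contact (+8 N). I release and rise.

Request:
move_arm(series=[{"delta_pos": [0,0,0],"rotation": [0,0,0],"jaw": -0.05},{"delta_pos": [0,0,0],"rotation": [0,0,0],"jaw": 0.1},{"delta_pos": [0,0,0],"rotation": [0,0,0],"jaw": 0.4},{"delta_pos": [0,0,0],"rotation": [0,0,0],"jaw": 0.6},{"delta_pos": [0,0,0],"rotation": [0,0,0],"jaw": 0.6},{"delta_pos": [0,0,0],"rotation": [0,0,0],"jaw": 0.6}])

```text
time: 15.17
tcp_pos: [449.0, 354.5, 36.7]
ee_rot: [0.0, 1.0, 0.014, -0.0]
wrist_force: [0.1, 0.7, 0.7]
gripper_width: 69.1
```

Request:
move_arm(series=[{"delta_pos": [0,0,-0.08],"rotation": [0,0,0],"jaw": 0.6},{"delta_pos": [0,0,-0.2],"rotation": [0,0,0],"jaw": 0.6},{"delta_pos": [0,0,-0.35],"rotation": [0,0,0],"jaw": 0.6},{"delta_pos": [0,0,-0.5],"rotation": [0,0,0],"jaw": 0.6},{"delta_pos": [0,0,-0.65],"rotation": [0,0,0],"jaw": 0.6},{"delta_pos": [0,0,-0.8],"rotation": [0,0,0],"jaw": 0.6},{"delta_pos": [0,0,-0.95],"rotation": [0,0,0],"jaw": 0.6},{"delta_pos": [0,0,-1],"rotation": [0,0,0],"jaw": 0.6},{"delta_pos": [0,0,-1],"rotation": [0,0,0],"jaw": 0.6},{"delta_pos": [0,0,-1],"rotation": [0,0,0],"jaw": 0.6}])

```text
time: 16.0
tcp_pos: [448.9, 354.2, 236.3]
ee_rot: [0.0, 1.0, 0.013, 0.0]
wrist_force: [-0.3, -0.4, -0.9]
gripper_width: 70.1
```

```bash
python3 - <<'E'
from h import *
t=bot.grab_frame("side")[:,:,::-1].copy()
cv2.imwrite("pics/j1.png",crop(t,170,150,190,300,2))
o=bot.get_obs();print(o["time"],o["tcp_pos"],o["wrist_force"])
E
```

```text
16.05 [448.46 353.75 235.24] [ 0.41  0.16 -0.33]
```

View pics/j1.png

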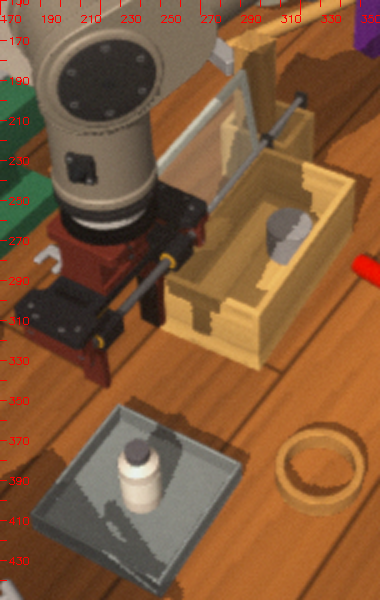

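The bottle stands upright in the tray (side (239,390)), the flap is still propped by the batten, and the hand is clear of everything.

```bash
python3 -c "
from bench import bot
print(bot.finish_job())"
```

```text
the job is handed in; nothing more can be done
None
```

The job is done and handed in at about 16 s of the 58 s allowed. The batten went upright into the slot and pushed the lever down, which raised the flap. I then lifted the bottle out of the bin and stood it near the middle of the grey tray.

**Last checks:**
- **Batten:** I felt the slot floor at TCP height 158.7 mm, where 159 was expected, so it is all the way down.
- **Bottle:** it touched the tray floor at TCP height 37.8 mm, where 38 was expected. The last picture shows it upright in the tray.
- **Flap and hand:** the same picture shows the flap still propped open and the hand clear of everything, at about 235 mm height.

**Disagreements:** heights measured from the two views came out 3 to 5 mm below the stated ones (batten top 187 against 190, bottle cap 86 against 90, tray about 5 low). The tray outline fitted with up to 5 px of error. While closing on the bottle, the wrist read 8 N upward, which I did not explain; it was gone after the lift. No check failed.

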